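Set the valves of a vacuum filtration manifold

ROBOT

A 6-joint arm with a two-finger parallel gripper is mounted at the origin on a cart in front of the work surface, level with it; the furniture and walls round the work are solid. World frame = base frame: x ahead of the robot, y to its left, z up, the work surface at z = 0. Lengths are in m, angles in rad, forces in N, time in s.
With the tool pointing down it reaches from about 0.425 to 0.95 m from the base axis. Payload 3.5 kg.
Tool frame: the origin (TCP) lies between the finger pads; the fingertips stand 14 mm ahead of it and the grasp point (between the pads) lies 5 mm behind it; z points along the fingers, y is the line along which they close (so a half turn about z gives the same grasp; the last joint's range is limited). The gripper opens to 85 mm and grips with 20 to 120 N. Pads are 22 mm wide; open, the fingers measure 114 mm over their backs; the gripper's body (76 mm by 85 mm) begins 54 mm behind the grasp point. The pads swing forward as they close: fully open they stand 13 mm farther back than shut.
Start: joints at [1.139, 0.286, 1.577, -0, 1.279, -0.15], TCP at [0.188, 0.648, 0.245] pointing down, gripper open.
Joint ranges: [-2.77, 2.77], [-0.9, 2.22], [0.21, 2.48], [-1.53, 4.67], [0.24, 2.81], [-2.84, 2.84]. Speed limits (rad/s): [2.79, 2.79, 3.14, 3.14, 3.14, 3.14].

INTERFACE

Orientations are given as a unit quaternion [x, y, z, w].
In Python, from plant import * gives the robot as it stands.
- The arm moves only by the tool step_arm, never from a script. Its argument "commands" is a list of rows, each an object of numbers: "gripper": the gripper's target within -1 to 1 (shut at 1, half-way at 0, fully open at -1); "x", "y", "z": the shift along the tool's x, y, z in mm; "spin": the turn about the tool's z in degrees. A call has exactly 10 rows; each row shifts and turns the commanded pose from where the row before left it, along the tool's axes as they then stand; what a row does not reach is not made up. A row lasts 1/10 s, in which the tool goes at most 50 mm and 8.59 degrees, less where a joint would pass 70% of its speed; a pose out of reach is approached as far as the arm can. A call with a gripper value outside its range is refused whole. The fingers move at their own pace and stop on an object; "force" is the grip in N (left out, the last holds). Time passes only in rows, so rows that do not move let the fingers close, or fill a call up. It gives the time, the measured TCP pose, the force, the opening and the grip force at its end, in the units of the state.
- get_state(): the state, without advancing time (a new reading comes with each control period).
- read_camera(name): name is "scene" or "top" or "wrist"; returns a dict with "color" (384x512x3 uint8, red, green, blue), "z_map" (384x512 float32, m along the optical axis (not along the pixel's ray), 0 where there is no reading), "fx", "fy", "cx", "cy" (pixels), "distortion" ([k1, k2, p1, p2, k3] as OpenCV has them; the pictures are not rectified), "eye" and "attitude" of the camera in the world; the wrist camera has in their place "mount" (4x4, takes a point from camera to tool coordinates, whose origin is the TCP and whose axes are the flange's). Camera axes: x right, y up, looking along -z (the intrinsics and any distortion apply to the point x, -y, -z); pixel columns grow to the right and rows downward; lengths in m; the calibration is good to about 2 mm. A picture is of the moment at which its call begins: read the wrist's pose just before it.
- sign_off(): hands the job in; it is judged then, once.
The state is a dict: "time": time; "qpos": joint angles; "dq": joint speeds; "joint_efforts": joint torques, N m; "eef_pos": TCP position; "tcp_rot": TCP orientation; "contact_force": force on the tool from outside, world axes, zero at the start; "wrist_torque": the same for the moment, N m; "opening": opening from 0.0 (shut) to 1.0 (fully open); "finger_force": force on a finger pad.
Only numpy, scipy, OpenCV 4.12 (cv2) and the standard library are available. Lean on these libraries where they do the work, as an engineer would, in place of code of your own. Each camera call takes 0.05 s, during which the arm holds its last target. There are 200 camera calls.

TASK

The three-place vacuum filtration manifold was left to dry with all of its lever valves part open; make it ready to filter at the one station that has the funnel on it. With a fingertip, push that station's lever round until it is fully open (in line with its branch pipe, pointing over the main tube), and push the levers of the two bare stations round until they are fully shut (straight across their pipes, pointing left), each up against its stop. Only push the levers, never pinch them, and leave the funnel in its seat and all else on the bench where it stands.

Things in the scene. Friction and masses are not known exactly. Their poses are not given: they have to be found in the camera images.
- manifold: main tube of the fixed stainless vacuum manifold, 38 mm thick, running along this frame's y axis from y = -240 to +180 mm, its axis 45 mm above the worktop (top at 64 mm). A dial gauge, 47 mm wide, stands on it at y = -212 mm, top at 122 mm. Origin on the worktop under the tube's axis, in front of the middle station; x points away from the robot, towards the funnel seats. The three stations sit side by side, 125 mm apart, their spindles 55 mm behind the tube's axis
- station_used: the station that carries the filter funnel (at any of the three places along the tube). Origin on the worktop straight under the valve's spindle; x runs along its branch pipe away from the robot, y to the left, z up. The main tube crosses 55 mm in front of the spindle, the round funnel seat (62 mm wide, rim 65 mm high) is centred 100 mm behind it
- lever_used (a joint): quarter-turn lever valve of the station that carries the filter funnel, angle in rad about the vertical spindle, counter-clockwise from above. 0 = fully shut, against the stop: lever straight across its branch pipe, pointing along the station's +y. 1.571 = fully open, against the other stop: lever in line with the branch pipe, pointing along the station's -x, over the main tube. Stiff (about 3 N at the sleeve), has no spring and stays where it is left
- lever_used_grip (a point): middle of the black sleeve of that lever, 46 mm from the spindle's axis and 81 mm above the worktop. The sleeve is 14 mm wide, 14 mm high (74 to 88 mm above the worktop), 48 mm long and reaches out to 70 mm from the axis
- station_bare_1: the first of the two bare stations (at any of the three places along the tube). Origin on the worktop straight under the valve's spindle; x runs along its branch pipe away from the robot, y to the left, z up. The main tube crosses 55 mm in front of the spindle, the round funnel seat (62 mm wide, rim 65 mm high) is centred 100 mm behind it
- lever_bare_1 (a joint): quarter-turn lever valve of the first of the two bare stations, angle in rad about the vertical spindle, counter-clockwise from above. 0 = fully shut, against the stop: lever straight across its branch pipe, pointing along the station's +y. 1.571 = fully open, against the other stop: lever in line with the branch pipe, pointing along the station's -x, over the main tube. Stiff (about 3 N at the sleeve), has no spring and stays where it is left
- lever_bare_1_grip (a point): middle of the black sleeve of that lever, 46 mm from the spindle's axis and 81 mm above the worktop. The sleeve is 14 mm wide, 14 mm high (74 to 88 mm above the worktop), 48 mm long and reaches out to 70 mm from the axis
- station_bare_2: the second bare station (at any of the three places along the tube). Origin on the worktop straight under the valve's spindle; x runs along its branch pipe away from the robot, y to the left, z up. The main tube crosses 55 mm in front of the spindle, the round funnel seat (62 mm wide, rim 65 mm high) is centred 100 mm behind it
- lever_bare_2 (a joint): quarter-turn lever valve of the second bare station, angle in rad about the vertical spindle, counter-clockwise from above. 0 = fully shut, against the stop: lever straight across its branch pipe, pointing along the station's +y. 1.571 = fully open, against the other stop: lever in line with the branch pipe, pointing along the station's -x, over the main tube. Stiff (about 3 N at the sleeve), has no spring and stays where it is left
- lever_bare_2_grip (a point): middle of the black sleeve of that lever, 46 mm from the spindle's axis and 81 mm above the worktop. The sleeve is 14 mm wide, 14 mm high (74 to 88 mm above the worktop), 48 mm long and reaches out to 70 mm from the axis
- funnel_center (a point): middle (half-way up) of the loose steel filter funnel, an open cup 59 mm wide and 58 mm high, which stands in the seat of its station with its rim 118 mm above the worktop
- spare_funnel_center (a point): middle of a second, equal steel funnel that stands on the bare worktop beside the manifold and is not in use
- sample_cup_center (a point): middle of a lidded specimen cup, 62 mm wide and 70 mm high, standing on the worktop to the left of the manifold
- forceps_1: slim steel forceps, 132 mm long, lying on the worktop right of the manifold
- dish: shallow white dish, 63 x 111 x 13 mm, on the worktop left of the manifold
There are look-alikes about, which are no part of the job. What is shaped like the part that bears funnel_center but blue or green is not meant.

How it is judged:
At the end, for the whole second after the job is handed in: Funnel station's lever within 0.10 rad of its open stop (above 1.47), both bare stations' levers within 0.10 rad of shut; funnel at rest in its seat (moved under 8 mm, tilt under 0.12 rad); spare funnel, cup, forceps and dish moved under 20 mm (value of joint lever_used above 1.47 rad and value of joint each of lever_bare_1, lever_bare_2 below 0.1 rad and linear speed of funnel below 0.02 m/s and distance of funnel_center from where it was at the start of the episode below 0.008 m and angle between funnel_center's own z axis and vertical below 0.12 rad and distance of each of spare_funnel_center, sample_cup_center, forceps_1, dish from where it was at the start of the episode below 0.02 m); the robot touches nothing.
It fails at once if the seated funnel is lifted, shoved or tipped (moved over 8 mm or tilted over 0.12 rad) (not (distance of funnel_center from where it was at the start of the episode below 0.008 m) or not (angle between funnel_center's own z axis and vertical below 0.12 rad)).
It fails at once if the spare funnel, the specimen cup, the forceps or the dish is moved more than 20 mm (distance of any of spare_funnel_center, sample_cup_center, forceps_1, dish from where it was at the start of the episode above 0.02 m).
It fails at once if a lever is pinched: fingers press on both sides of its sleeve at once with over 1 N ((contact force between the fingers and lever_used_l above 1 N and contact force between the fingers and lever_used_r above 1 N) or (contact force between the fingers and lever_bare_1_l above 1 N and contact force between the fingers and lever_bare_1_r above 1 N) or (contact force between the fingers and lever_bare_2_l above 1 N and contact force between the fingers and lever_bare_2_r above 1 N)).
It also fails if it takes over 40 s, if anything falls off the work surface, if the arm or the gripper's body presses on something with over 40 N, if the wrist force passes 120 N, or if a joint passes its speed limit or range.

## Working session

There is one attempt and no reset: what is moved stays moved. The work goes in short steps, Python scripts to look and compute and a tool call to move; the robot and the scene stay as the last step left them, time stands still between calls to the robot, and variables do not carry over. Pictures are saved under pics/ and viewed, at most 10 in all, crops included, and the job is handed in when it is done.

Besides the shell and the picture viewer there is one more tool, called after "Call:" as a command line: name --argument value ..., lists and objects as JSON in quotes. step_arm: Moves the arm, as the interface text tells. Its arguments: {"type":"object","properties":{"commands":{"type":"array"},"force":{"type":"number"}},"required":["commands"]}

```bash
mkdir -p pics; ls
cat > h.py <<'E'
from plant import *
import numpy as np, cv2
from scipy.spatial.transform import Rotation as R
def cloud(c):
    K=np.array([[c['fx'],0,c['cx']],[0,c['fy'],c['cy']],[0,0,1.]])
    h,w=c['z_map'].shape
    u,v=np.meshgrid(np.arange(w,dtype=float),np.arange(h,dtype=float))
    p=cv2.undistortPoints(np.stack([u.ravel(),v.ravel()],1)[:,None],K,np.array(c['distortion'],float)).reshape(h,w,2)
    z=c['z_map']
    return np.stack([p[...,0]*z,-p[...,1]*z,-z],-1)
def world(c):
    P=cloud(c); A=np.array(c['attitude'],float)
    M=R.from_quat(A).as_matrix() if A.size==4 else A
    return P@M.T+np.array(c['eye'])
E
python3 - <<'E'
from h import *
for n in ['top','scene']:
    c=read_camera(n); np.save(f'{n}.npy',c,allow_pickle=True)
    cv2.imwrite(f'pics/{n}0.png',cv2.resize(c['color'][...,::-1],(800,600),interpolation=cv2.INTER_CUBIC))
    print(n,c['eye'],c['attitude'],c['fx'])
s=get_state();print(s)
E
```

```text
pics
top [0.26153416 0.07139789 1.15260007] [-0.07360407  0.07579446  0.71202735 -0.69415754] 370.57265943278327
scene [-0.30795537 -0.64433634  0.64557554] [ 0.47197596 -0.20079103 -0.34900503  0.78429404] 384.91411347445137
{'time': 0.1, 'qpos': array([ 1.13897442e+00,  2.87066479e-01,  1.57803694e+00, -8.71275930e-07,
        1.27859320e+00, -1.50037405e-01]), 'dq': array([ 0.00049158, -0.00195631, -0.00455991, -0.00060669, -0.001164  ,
       -0.00107683]), 'joint_efforts': array([-2.10963103e-04, -4.07297158e+01, -2.93698096e+01, -2.02568472e-04,
        3.38442915e-03, -4.58784797e-06]), 'eef_pos': array([0.18745431, 0.64786081, 0.2440891 ]), 'tcp_rot': array([ 1.40426379e-01,  9.90090564e-01, -1.00789492e-03, -3.01354118e-04]), 'contact_force': array([ 0.63523168, -0.06045931, -0.77078619]), 'wrist_torque': array([-0.00901722,  0.05355028, -0.02739768]), 'finger_force': 0.0, 'opening': 1.0010603115909793}
```

View pics/top0.png

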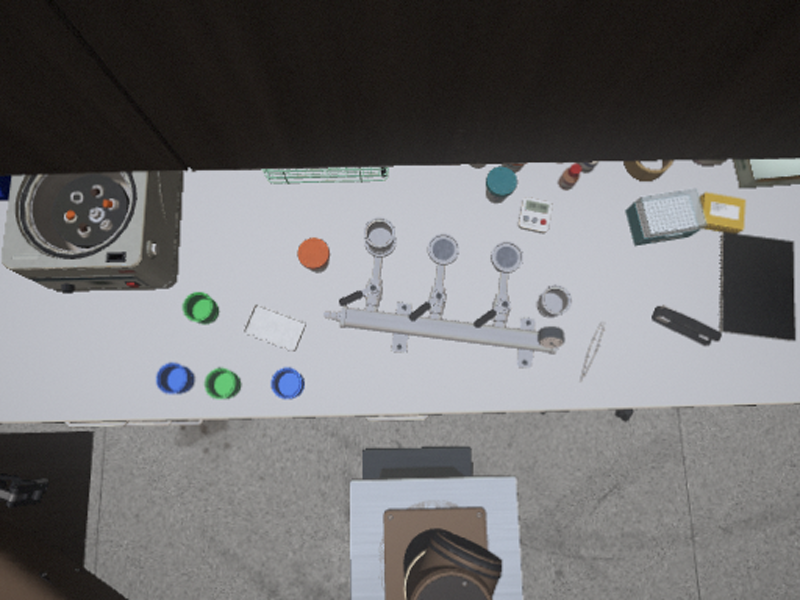

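View pics/scene0.png

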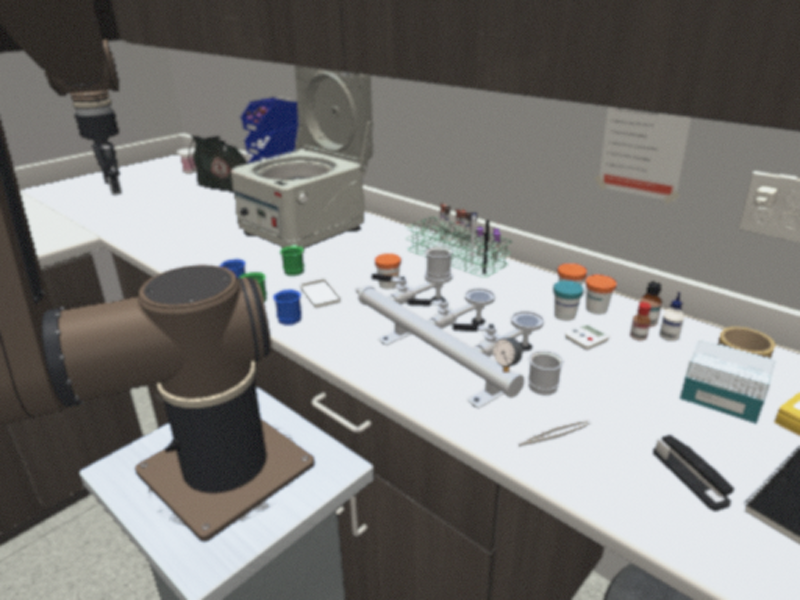

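The top view shows the left station (seat at (380,237)) carrying a steel funnel. The middle (443,250) and right (507,258) seats are bare. The spare funnel stands on the bench at (554,300), and the blue and green cups are look-alikes. Levers are at (350,298), (420,312) and (485,319). Next I measure, with one enlarged crop to confirm.

Run:
```python
from h import *
c=np.load('top.npy',allow_pickle=True).item(); P=world(c); im=c['color']
s=512/800
g=im.max(2)
n,l,st,ce=cv2.connectedComponentsWithStats(((g<70)&(P[...,2]>.06)&(P[...,2]<.1)&(P[...,0]>.35)).astype(np.uint8))
for i in range(1,n):
    if st[i,4]<15: continue
    q=P[l==i]; m=q.mean(0); d=np.linalg.svd(q[:,:2]-m[:2],full_matrices=False)[2][0]
    print('blk',ce[i]/s,st[i,4],m.round(4),np.median(q[:,2]).round(4),'dir',np.degrees(np.arctan2(d[1],d[0])).round(1), 'len',np.ptp((q[:,:2]-m[:2])@d).round(4))
def at(u,v,r=1):
    u,v=int(u*s),int(v*s);return np.median(P[v-r:v+r+1,u-r:u+r+1].reshape(-1,3),0).round(4)
for nm,u,v in [('seatM',443,250),('seatR',507,258),('funnelin',380,237),('table',300,220),('spare',554,300),('tubeL',350,318),('tubeR',530,341),('timer',534,222),('cup',313,253),('gauge',551,335)]: print(nm,at(u,v))
# funnel / seat rings by height
for nm,(u,v),lo,hi in [('funnelrim',(380,237),.108,.13),('seatM',(443,250),.055,.075),('seatR',(507,258),.055,.075),('spare',(554,300),.05,.07)]:
    a,b=int(u*s),int(v*s); w=P[b-15:b+16,a-15:a+16].reshape(-1,3); w=w[(w[:,2]>lo)&(w[:,2]<hi)]
    (x,y),r=cv2.minEnclosingCircle(w[:,:2].astype(np.float32)); print(nm,len(w),x,y,r,np.median(w[:,2]))
# tube axis: top ridge points
m=(P[...,2]>.058)&(P[...,2]<.07)&(g>90); m[:, :int(340*s)]=0; m[:,int(530*s):]=0; m[:int(300*s)]=0;m[int(345*s):]=0
q=P[m][:,:2].astype(np.float32); print('tube',cv2.fitLine(q,cv2.DIST_HUBER,0,.01,.01).ravel(),len(q))
cv2.imwrite('pics/crop.png',cv2.resize(im[130:245,200:380][...,::-1],(800,511),interpolation=cv2.INTER_CUBIC))
```

```text
blk [170.33967391 218.63677536] 345 [0.6549 0.4995 0.081 ] 0.0816 dir -180.0 len 0.2129
blk [ 61.43973214 240.56919643] 28 [0.612  0.7054 0.091 ] 0.0919 dir -147.9 len 0.0406
blk [139.55965909 283.59375   ] 22 [0.5238 0.5492 0.0857] 0.0859 dir 106.2 len 0.0292
blk [100.78125    283.15972222] 18 [0.5249 0.6205 0.0925] 0.094 dir -90.7 len 0.0379
blk [ 71.09375  287.421875] 20 [0.518  0.6766 0.0929] 0.0942 dir -165.9 len 0.0162
blk [346.13095238 299.33035714] 21 [0.483  0.1561 0.0876] 0.0876 dir -74.6 len 0.0325
blk [418.29044118 310.70772059] 34 [0.4578 0.0213 0.0875] 0.0873 dir 130.4 len 0.0402
blk [483.4375     318.02083333] 45 [ 0.4409 -0.0998  0.0872] 0.087 dir 125.2 len 0.0401
seatM [ 0.5827 -0.0311  0.0604]
seatR [ 0.5638 -0.1556  0.0613]
funnelin [0.6096 0.0907 0.076 ]
table [6.760e-01 2.582e-01 6.000e-04]
spare [ 0.4859 -0.2534  0.0158]
tubeL [0.4533 0.1509 0.0624]
tubeR [ 0.3991 -0.1893  0.0625]
timer [ 0.6512 -0.2249  0.0168]
cup [0.5835 0.2223 0.0687]
gauge [ 0.4019 -0.2121  0.1234]
funnelrim 117 0.6039384603500366 0.09017142653465271 0.02996542677283287 0.11636760917491396
seatM 318 0.5764681100845337 -0.03324902057647705 0.03828175738453865 0.06066585018989601
seatR 326 0.5559558868408203 -0.15537670254707336 0.04042941331863403 0.06043964313111494
spare 113 0.4786148965358734 -0.2476264387369156 0.029437538236379623 0.056555781379642456
tube [ 0.14558351  0.98934597  0.43247956 -0.00320516] 1116
```

View pics/crop.png

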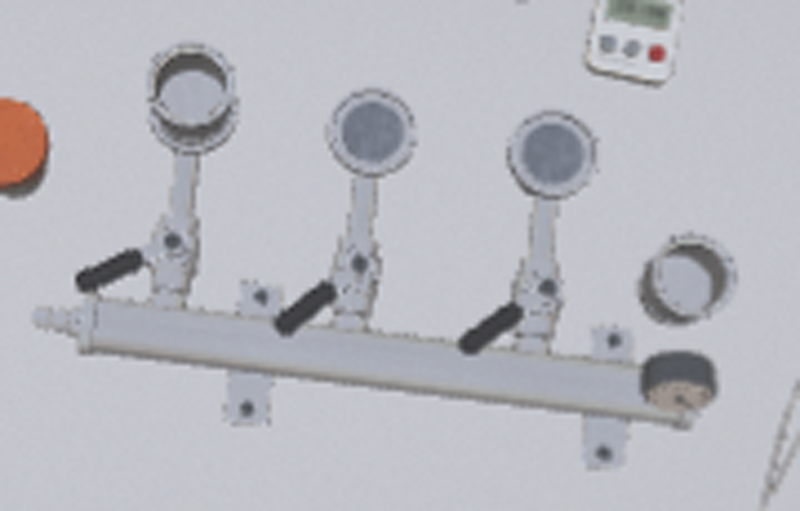

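The crop confirms it: the left station at crop (190,100) carries the raised steel funnel, and the other two seats at (372,130) and (552,152) are empty. The geometry agrees with the given sizes (seat to tube 156 mm, lever tops at 88 mm). The tube yaw is -8.4° and the levers stand at about 31°, 45° and 42°. I now shut the fingers and travel to a point behind the left lever.

Call:
step_arm --commands '[{"gripper":1,"spin":-7.7},{"gripper":1,"x":-26,"y":-27},{"gripper":1,"x":-26,"y":-27},{"gripper":1,"x":-26,"y":-27},{"gripper":1,"x":-26,"y":-27},{"gripper":1,"x":-26,"y":-27},{"gripper":1,"x":-26,"y":-27},{"gripper":1,"x":-26,"y":-27},{"gripper":1,"x":-26,"y":-27},{"gripper":1,"x":-26,"y":-27}]' --force 20

```text
invalid input
```

Call:
step_arm --commands '[{"gripper":1,"x":-26,"y":-27},{"gripper":1,"x":-26,"y":-27},{"gripper":1,"x":-26,"y":-27},{"gripper":1,"x":-26,"y":-27},{"gripper":1,"x":-26,"y":-27},{"gripper":1,"x":-26,"y":-27},{"gripper":1},{"gripper":1},{"gripper":1},{"gripper":1}]'

```text
invalid input
```

```bash
cat >> h.py <<'E'
O={'L':np.array([.504,.105]),'M':np.array([.4858,-.0187]),'R':np.array([.4676,-.1423])}
EX=np.array([.9893,-.1456]);EY=np.array([.1456,.9893])
def rep():
    s=get_state();p=s['eef_pos'];M=R.from_quat(s['tcp_rot']).as_matrix()
    print('t',round(s['time'],2),'p',p.round(4),'tooly deg',np.degrees(np.arctan2(M[1,1],M[0,1])).round(1),'tilt',M[2].round(3),'F',s['contact_force'].round(1),'op',round(s['opening'],3),'q',s['qpos'].round(2))
    for k,o in O.items(): print(k,((p[:2]-o)@EX*1000).round(1),((p[:2]-o)@EY*1000).round(1))
E
python3 - <<'E'
from h import *
rep()
c=read_camera('wrist'); np.save('w.npy',c,allow_pickle=True)
cv2.imwrite('pics/w0.png',cv2.resize(c['color'][...,::-1],(800,600)))
s=get_state(); M=R.from_quat(s['tcp_rot']).as_matrix(); T=np.array(c['mount'])
P=cloud(c)@T[:3,:3].T+T[:3,3]  # tool frame
z=c['z_map']; m=(z>0)&(np.abs(P[...,0])<.05)&(np.abs(P[...,1])<.06)&(P[...,2]<.03)
q=P[m]; print(len(q))
for a in np.arange(-.03,.03,.006):
    k=q[(q[:,2]>a)&(q[:,2]<=a+.006)]
    if len(k): print(a.round(3),k.min(0).round(4),k.max(0).round(4))
W=P@M.T+s['eef_pos']; g=c['color'].max(2)
n,l,st,ce=cv2.connectedComponentsWithStats(((g<75)&(W[...,2]>.08)&(W[...,2]<.1)).astype(np.uint8))
for i in range(1,n):
    if st[i,4]>60:
        w=W[l==i]; r=cv2.minAreaRect((w[:,:2]*1000).astype(np.float32)); print(ce[i],st[i,4],r,np.median(w[:,2]))
E
```

```text
t 0.1 p [0.1875 0.6479 0.2441] tooly deg 73.9 tilt [ 0.    -0.002 -1.   ] F [ 0.6 -0.1 -0.8] op 1.001 q [ 1.14  0.29  1.58 -0.    1.28 -0.15]
L -392.2 491.0
M -392.2 616.0
R -392.2 740.9
31537
-0.03 [-0.0113 -0.0549 -0.03  ] [ 0.012   0.0586 -0.024 ]
-0.024 [-0.0113 -0.0548 -0.024 ] [ 0.0117  0.0584 -0.018 ]
-0.018 [-0.0114 -0.0544 -0.018 ] [ 0.0119  0.0587 -0.012 ]
-0.012 [-0.0117 -0.0541 -0.012 ] [ 0.0116  0.0578 -0.006 ]
-0.006 [-0.0113 -0.0527 -0.006 ] [ 0.0117  0.0509 -0.    ]
-0.0 [-0.0072 -0.0408  0.    ] [0.0043 0.0451 0.0006]
```

View pics/w0.png

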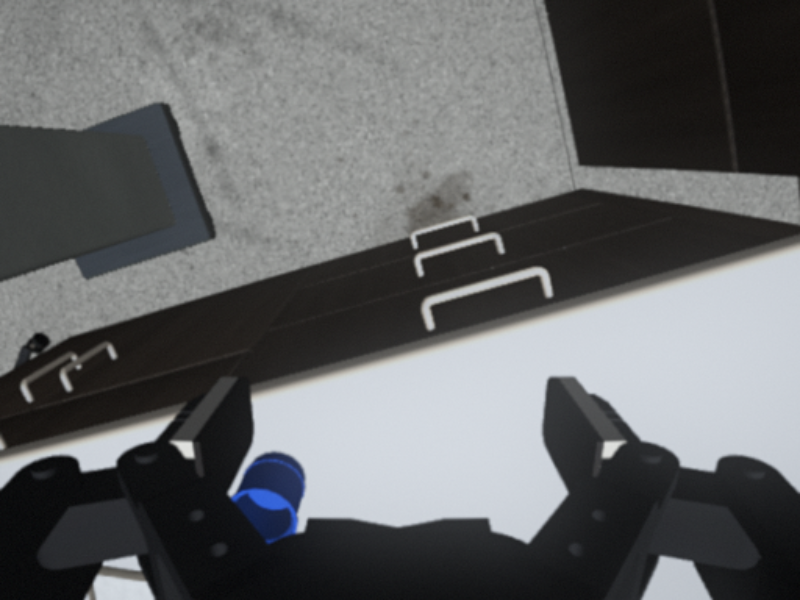

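Both calls were refused and the arm has not moved. The wrist picture shows only the open fingers at (210,430) and (590,430), with a blue cup below them. I retry with every key in each row.

Call:
step_arm --commands '[{"gripper":1,"x":0,"y":0,"z":0,"spin":-7.7},{"gripper":1,"x":-26,"y":-27,"z":0,"spin":0},{"gripper":1,"x":-26,"y":-27,"z":0,"spin":0},{"gripper":1,"x":-26,"y":-27,"z":0,"spin":0},{"gripper":1,"x":-26,"y":-27,"z":0,"spin":0},{"gripper":1,"x":-26,"y":-27,"z":0,"spin":0},{"gripper":1,"x":-26,"y":-27,"z":0,"spin":0},{"gripper":1,"x":-26,"y":-27,"z":0,"spin":0},{"gripper":1,"x":-26,"y":-27,"z":0,"spin":0},{"gripper":1,"x":-26,"y":-27,"z":0,"spin":0}]' --force 20

```text
time: 1.15
eef_pos: [0.3839, 0.3722, 0.245]
tcp_rot: [0.074, 0.997, -0.0, -0.0]
contact_force: [-0.1, 0.3, -0.2]
opening: 0.001
finger_force: 0.0
```

Call:
step_arm --commands '[{"gripper":1,"x":-26,"y":-27,"z":0,"spin":0},{"gripper":1,"x":-26,"y":-27,"z":0,"spin":0},{"gripper":1,"x":-26,"y":-27,"z":0,"spin":0},{"gripper":1,"x":-26,"y":-27,"z":0,"spin":0},{"gripper":1,"x":-26,"y":-27,"z":0,"spin":0},{"gripper":1,"x":-26,"y":-27,"z":0,"spin":0},{"gripper":1,"x":0,"y":0,"z":0,"spin":0},{"gripper":1,"x":0,"y":0,"z":0,"spin":0},{"gripper":1,"x":0,"y":0,"z":0,"spin":0},{"gripper":1,"x":0,"y":0,"z":0,"spin":0}]'

```text
time: 2.15
eef_pos: [0.5132, 0.1915, 0.2452]
tcp_rot: [0.073, 0.997, 0.0, -0.0]
contact_force: [0.7, -0.1, -0.7]
opening: 0.006
finger_force: 0.0
```

```bash
cat > wr.py <<'E'
from h import *
import sys
rep()
s=get_state(); c=read_camera('wrist')
cv2.imwrite(f'pics/{sys.argv[1]}.png',cv2.resize(c['color'][...,::-1],(800,600)))
M=R.from_quat(s['tcp_rot']).as_matrix(); T=np.array(c['mount'])
P=cloud(c)@T[:3,:3].T+T[:3,3]
z=c['z_map']; m=(z>0)&(np.abs(P[...,0])<.05)&(np.abs(P[...,1])<.06)&(P[...,2]<.04)
q=P[m]
for a in np.arange(-.03,.03,.006):
    k=q[(q[:,2]>a)&(q[:,2]<=a+.006)]
    if len(k): print(a.round(3),k.min(0).round(4),k.max(0).round(4))
W=P@M.T+s['eef_pos']; g=c['color'].max(2)
n,l,st,ce=cv2.connectedComponentsWithStats(((g<75)&(W[...,2]>.075)&(W[...,2]<.1)).astype(np.uint8))
for i in range(1,n):
    if st[i,4]>60:
        w=W[l==i]; r=cv2.minAreaRect((w[:,:2]*1000).astype(np.float32)); print(ce[i]*800/512,st[i,4],r,np.median(w[:,2]))
E
python3 wr.py w1
```

```text
t 2.15 p [0.5132 0.1915 0.2452] tooly deg 81.7 tilt [ 0.  0. -1.] F [ 0.7 -0.1 -0.7] op 0.006 q [ 0.17  0.01  1.89  0.    1.25 -1.25]
L -3.5 86.9
M -3.5 211.9
R -3.4 336.8
-0.03 [-0.0108 -0.0197 -0.03  ] [ 0.0135  0.0231 -0.024 ]
-0.024 [-0.0114 -0.0114 -0.024 ] [ 0.0114  0.0096 -0.018 ]
-0.018 [ 0.0057 -0.0116 -0.018 ] [ 0.0112  0.0157 -0.012 ]
-0.012 [ 0.0056 -0.0116 -0.012 ] [ 0.0113  0.0157 -0.006 ]
-0.006 [ 0.0055 -0.0116 -0.006 ] [ 0.0113  0.0156 -0.    ]
-0.0 [ 0.0059 -0.0115  0.    ] [0.0115 0.0153 0.006 ]
0.006 [ 0.006  -0.0095  0.0061] [0.0112 0.0135 0.0102]
[105.67434211 233.81199393] 741 ((461.5401306152344, 20.80911636352539), (13.881269454956055, 49.36433029174805), 38.73301696777344) 0.08778299768763984
[320.0806172  247.35610264] 721 ((488.45721435546875, 150.89199829101562), (13.730814933776855, 46.7600212097168), 23.133398056030273) 0.08806204912952503
[ 59.84669811 288.81191038] 106 ((488.22381591796875, -14.212657928466797), (9.674978256225586, 10.171077728271484), 83.92649841308594) 0.09057350882551901
[255.13613861 288.83044554] 101 ((506.6193542480469, 108.42257690429688), (9.658452987670898, 9.493508338928223), 22.54483413696289) 0.09046374204988628
[278.19993339 408.34813499] 563 ((592.3824462890625, 103.70540618896484), (50.95652770996094, 21.62589454650879), 51.32318878173828) 0.08814907348574674
```

View pics/w1.png

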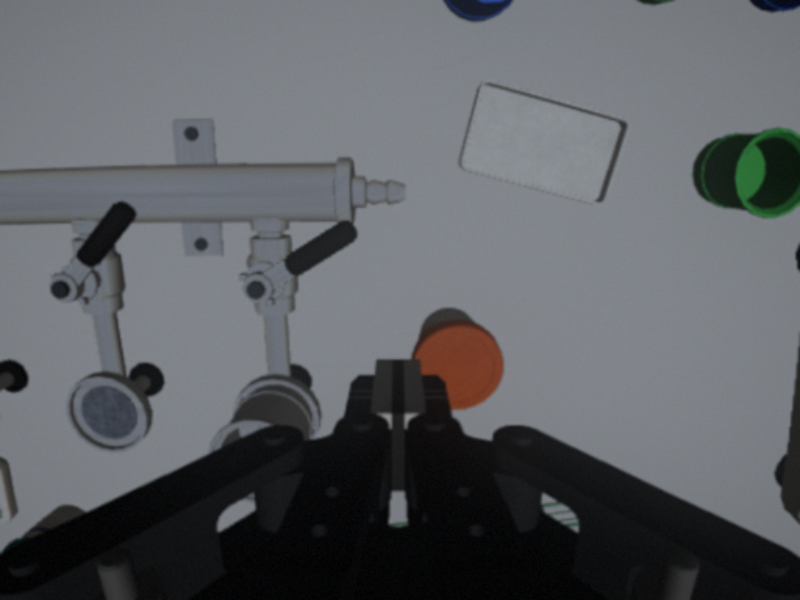

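The wrist view shows the left lever at (320,247), its spindle at (255,289), the funnel at (270,415) and the cup at (458,360), clear of the shut fingers at (398,385). The refined spindles are L (0.5066, 0.1084) and M (0.4882, -0.0142), with levers at 31° and 46°. I move behind the left lever and descend.

Call:
step_arm --commands '[{"gripper":1,"x":-8,"y":-8,"z":0,"spin":0},{"gripper":1,"x":0,"y":0,"z":25,"spin":0},{"gripper":1,"x":0,"y":0,"z":30,"spin":0},{"gripper":1,"x":0,"y":0,"z":30,"spin":0},{"gripper":1,"x":0,"y":0,"z":30,"spin":0},{"gripper":1,"x":0,"y":0,"z":25,"spin":0},{"gripper":1,"x":0,"y":0,"z":15,"spin":0},{"gripper":1,"x":0,"y":0,"z":5,"spin":0},{"gripper":1,"x":0,"y":0,"z":0,"spin":0},{"gripper":1,"x":0,"y":0,"z":0,"spin":0}]'

```text
time: 3.2
eef_pos: [0.5219, 0.1815, 0.0868]
tcp_rot: [0.074, 0.997, 0.0, 0.001]
contact_force: [0.1, 0.2, 0.5]
opening: -0.004
finger_force: 0.0
```

```bash
cat >> h.py <<'E'
O={'L':np.array([.5066,.1084]),'M':np.array([.4882,-.0142]),'R':np.array([.4698,-.1368])}
E
python3 -c "
from h import *
rep()"
```

```text
t 3.2 p [0.5219 0.1815 0.0868] tooly deg 81.6 tilt [-0.003  0.001 -1.   ] F [0.1 0.2 0.5] op -0.004 q [ 0.15  0.21  1.99 -0.    0.94 -1.27]
L 4.5 74.6
M 4.8 198.5
R 5.2 322.5
```

Call:
step_arm --commands '[{"gripper":1,"x":5,"y":-4,"z":0,"spin":0},{"gripper":1,"x":5,"y":-4,"z":0,"spin":0},{"gripper":1,"x":5,"y":-4,"z":0,"spin":0},{"gripper":1,"x":4,"y":-2,"z":0,"spin":0},{"gripper":1,"x":4,"y":-2,"z":0,"spin":0},{"gripper":1,"x":4,"y":-2,"z":0,"spin":0},{"gripper":1,"x":5,"y":-5,"z":0,"spin":0},{"gripper":1,"x":5,"y":-5,"z":0,"spin":0},{"gripper":1,"x":4,"y":-6,"z":0,"spin":0},{"gripper":1,"x":4,"y":-7,"z":0,"spin":0}]'

```text
time: 4.2
eef_pos: [0.4695, 0.1474, 0.0855]
tcp_rot: [0.074, 0.997, 0.0, -0.0]
contact_force: [1.1, 2.3, 2.0]
opening: -0.002
finger_force: 1.7
```

```bash
python3 -c "
from h import *
rep()"
```

```text
t 4.2 p [0.4695 0.1474 0.0855] tooly deg 81.5 tilt [ 0.001  0.001 -1.   ] F [1.1 2.3 2. ] op -0.002 q [ 0.1   0.08  2.13  0.    0.93 -1.33]
L -42.4 33.2
M -42.0 157.1
R -41.7 281.1
```

Call:
step_arm --commands '[{"gripper":1,"x":1,"y":-4,"z":0,"spin":0},{"gripper":1,"x":1,"y":-4,"z":0,"spin":0},{"gripper":1,"x":0,"y":-2,"z":0,"spin":0},{"gripper":1,"x":0,"y":-1,"z":0,"spin":0},{"gripper":1,"x":0,"y":-1,"z":0,"spin":0},{"gripper":1,"x":0,"y":-1,"z":0,"spin":0},{"gripper":1,"x":0,"y":-1,"z":0,"spin":0},{"gripper":1,"x":0,"y":0,"z":0,"spin":0},{"gripper":1,"x":0,"y":0,"z":0,"spin":0},{"gripper":1,"x":0,"y":0,"z":0,"spin":0}]'

```text
time: 5.2
eef_pos: [0.4663, 0.1337, 0.0853]
tcp_rot: [0.073, 0.997, -0.0, 0.0]
contact_force: [-0.8, 3.0, -1.5]
opening: 0.002
finger_force: 1.1
```

```bash
python3 -c "
from h import *
rep()"
```

```text
t 5.2 p [0.4663 0.1337 0.0853] tooly deg 81.6 tilt [-0.001 -0.    -1.   ] F [-0.8  3.  -1.5] op 0.002 q [ 0.07  0.07  2.15 -0.    0.92 -1.35]
L -43.6 19.2
M -43.2 143.1
R -42.9 267.1
```

Call:
step_arm --commands '[{"gripper":1,"x":0,"y":-1,"z":0,"spin":0},{"gripper":1,"x":0,"y":-1,"z":0,"spin":0},{"gripper":1,"x":0,"y":-1,"z":0,"spin":0},{"gripper":1,"x":0,"y":0,"z":0,"spin":0},{"gripper":1,"x":0,"y":0,"z":0,"spin":0},{"gripper":1,"x":0,"y":0,"z":0,"spin":0},{"gripper":1,"x":0,"y":0,"z":0,"spin":0},{"gripper":1,"x":0,"y":0,"z":0,"spin":0},{"gripper":1,"x":0,"y":0,"z":0,"spin":0},{"gripper":1,"x":0,"y":0,"z":0,"spin":0}]'

```text
time: 6.2
eef_pos: [0.466, 0.1325, 0.0854]
tcp_rot: [0.074, 0.997, 0.002, 0.001]
contact_force: [-0.1, 9.7, -2.3]
opening: -0.001
finger_force: 4.8
```

```bash
python3 -c "
from h import *
rep()"
```

```text
t 6.2 p [0.466  0.1325 0.0854] tooly deg 81.5 tilt [-0.001  0.004 -1.   ] F [-0.1  9.7 -2.3] op -0.001 q [ 0.07  0.07  2.15  0.    0.92 -1.36]
L -43.7 17.9
M -43.4 141.9
R -43.0 265.9
```

The left lever is at its stop: 9.7 N with no further travel. I back off, lift, and go over to the front of the middle lever.

Call:
step_arm --commands '[{"gripper":1,"x":0,"y":10,"z":0,"spin":0},{"gripper":1,"x":0,"y":0,"z":-20,"spin":0},{"gripper":1,"x":0,"y":0,"z":-25,"spin":0},{"gripper":1,"x":0,"y":0,"z":0,"spin":0},{"gripper":1,"x":3,"y":-25,"z":0,"spin":0},{"gripper":1,"x":3,"y":-30,"z":0,"spin":0},{"gripper":1,"x":3,"y":-30,"z":0,"spin":0},{"gripper":1,"x":2,"y":-30,"z":0,"spin":0},{"gripper":1,"x":2,"y":-29,"z":0,"spin":0},{"gripper":1,"x":0,"y":0,"z":0,"spin":0}]'

```text
time: 7.2
eef_pos: [0.4327, -0.0024, 0.1298]
tcp_rot: [0.075, 0.997, -0.001, -0.0]
contact_force: [0.9, -0.2, -0.9]
opening: -0.0
finger_force: 0.0
```

```bash
python3 wr.py w2
```

```text
t 7.2 p [ 0.4327 -0.0024  0.1298] tooly deg 81.4 tilt [ 0.    -0.002 -1.   ] F [ 0.9 -0.2 -0.9] op -0.0 q [-0.24 -0.13  2.25 -0.    1.03 -1.66]
L -57.0 -120.4
M -56.6 3.6
R -56.3 127.6
-0.03 [-0.0109 -0.0197 -0.03  ] [ 0.0134  0.0233 -0.024 ]
-0.024 [-0.0112 -0.0115 -0.024 ] [ 0.0114  0.0155 -0.018 ]
-0.018 [ 0.0057 -0.0116 -0.0179] [ 0.0115  0.0156 -0.012 ]
-0.012 [ 0.0058 -0.0115 -0.012 ] [ 0.0114  0.0156 -0.006 ]
-0.006 [ 0.0055 -0.0116 -0.006 ] [ 0.0112  0.0156 -0.    ]
-0.0 [ 0.0059 -0.0117  0.    ] [0.0112 0.0153 0.006 ]
0.006 [ 0.0061 -0.0094  0.006 ] [0.0111 0.013  0.0098]
[689.92773052 376.52937007] 2028 ((474.5705871582031, 111.12991333007812), (14.72854232788086, 74.75591278076172), 79.78736114501953) 0.08729892528020614
[478.97534014 386.93664966] 1029 ((454.1793518066406, 27.84762954711914), (12.905014038085938, 28.926006317138672), 38.692344665527344) 0.08773446385964187
[157.75912592 403.47245479] 1493 ((443.8224792480469, -100.8000259399414), (14.095138549804688, 48.75625991821289), 34.8131103515625) 0.08787510826192854
[ 99.33667453 458.85908019] 106 ((468.410888671875, -134.63327026367188), (20.678796768188477, 11.827558517456055), 25.759679794311523) 0.08277736853259832
[ 85.46736726 475.55309735] 226 ((469.6168212890625, -138.4482421875), (9.883871078491211, 10.797537803649902), 66.04829406738281) 0.09038299292242573
[681.11353712 477.10152838] 229 ((506.4518737792969, 107.55386352539062), (12.063775062561035, 10.367263793945312), 37.32723617553711) 0.09054842474896324
```

Side check: the open lever lies along the branch (92° measured from above). The right spindle is at (0.4696, -0.138) and its lever is at 43°. I descend and push the middle lever.

Call:
step_arm --commands '[{"gripper":1,"x":0,"y":0,"z":20,"spin":0},{"gripper":1,"x":0,"y":0,"z":20,"spin":0},{"gripper":1,"x":0,"y":0,"z":4,"spin":0},{"gripper":1,"x":0,"y":0,"z":0,"spin":0},{"gripper":1,"x":-4,"y":5,"z":0,"spin":0},{"gripper":1,"x":-4,"y":5,"z":0,"spin":0},{"gripper":1,"x":-5,"y":5,"z":0,"spin":0},{"gripper":1,"x":-5,"y":5,"z":0,"spin":0},{"gripper":1,"x":-4,"y":3,"z":0,"spin":0},{"gripper":1,"x":-5,"y":3,"z":0,"spin":0}]'

```text
time: 8.25
eef_pos: [0.4638, 0.0222, 0.0863]
tcp_rot: [0.073, 0.997, -0.0, -0.001]
contact_force: [-4.2, -2.8, 0.5]
opening: 0.005
finger_force: 1.8
```

```bash
python3 -c "
from h import *
rep()"
```

```text
t 8.25 p [0.4638 0.0222 0.0863] tooly deg 81.6 tilt [ 0.001 -0.    -1.   ] F [-4.2 -2.8  0.5] op 0.005 q [-0.17  0.02  2.2  -0.    0.92 -1.59]
L -29.8 -91.5
M -29.5 32.5
R -29.1 156.5
```

Call:
step_arm --commands '[{"gripper":1,"x":-4,"y":2,"z":0,"spin":0},{"gripper":1,"x":-4,"y":1,"z":0,"spin":0},{"gripper":1,"x":-1,"y":0,"z":0,"spin":0},{"gripper":1,"x":-1,"y":0,"z":0,"spin":0},{"gripper":1,"x":-1,"y":0,"z":0,"spin":0},{"gripper":1,"x":-1,"y":0,"z":0,"spin":0},{"gripper":1,"x":0,"y":0,"z":0,"spin":0},{"gripper":1,"x":0,"y":0,"z":0,"spin":0},{"gripper":1,"x":0,"y":0,"z":0,"spin":0},{"gripper":1,"x":0,"y":0,"z":0,"spin":0}]'

```text
time: 9.25
eef_pos: [0.4757, 0.0234, 0.0861]
tcp_rot: [0.074, 0.997, 0.0, -0.0]
contact_force: [-4.5, 4.1, -0.2]
opening: 0.004
finger_force: 2.0
```

```bash
python3 -c "
from h import *
rep()"
```

```text
t 9.25 p [0.4757 0.0234 0.0861] tooly deg 81.6 tilt [ 0.001  0.    -1.   ] F [-4.5  4.1 -0.2] op 0.004 q [-0.16  0.05  2.17  0.    0.92 -1.59]
L -18.2 -88.6
M -17.9 35.4
R -17.5 159.4
```

Call:
step_arm --commands '[{"gripper":1,"x":-1,"y":0,"z":0,"spin":0},{"gripper":1,"x":-1,"y":0,"z":0,"spin":0},{"gripper":1,"x":-1,"y":0,"z":0,"spin":0},{"gripper":1,"x":0,"y":0,"z":0,"spin":0},{"gripper":1,"x":0,"y":0,"z":0,"spin":0},{"gripper":1,"x":0,"y":0,"z":0,"spin":0},{"gripper":1,"x":0,"y":0,"z":0,"spin":0},{"gripper":1,"x":0,"y":0,"z":0,"spin":0},{"gripper":1,"x":0,"y":0,"z":0,"spin":0},{"gripper":1,"x":0,"y":0,"z":0,"spin":0}]'

```text
time: 10.25
eef_pos: [0.4762, 0.0234, 0.086]
tcp_rot: [0.074, 0.997, 0.0, -0.004]
contact_force: [-11.1, 4.5, 7.2]
opening: 0.001
finger_force: 5.9
```

```bash
python3 -c "
from h import *
rep()"
```

```text
t 10.25 p [0.4762 0.0234 0.086 ] tooly deg 81.6 tilt [ 0.008  0.    -1.   ] F [-11.1   4.5   7.2] op 0.001 q [-0.16  0.05  2.16 -0.    0.93 -1.59]
L -17.7 -88.5
M -17.3 35.4
R -17.0 159.4
```

The middle lever is at its stop (11 N, no travel). I go over to the right station.

Call:
step_arm --commands '[{"gripper":1,"x":12,"y":0,"z":0,"spin":0},{"gripper":1,"x":0,"y":0,"z":-20,"spin":0},{"gripper":1,"x":0,"y":0,"z":-25,"spin":0},{"gripper":1,"x":5,"y":-26,"z":0,"spin":0},{"gripper":1,"x":5,"y":-26,"z":0,"spin":0},{"gripper":1,"x":5,"y":-26,"z":0,"spin":0},{"gripper":1,"x":5,"y":-26,"z":0,"spin":0},{"gripper":1,"x":5,"y":-26,"z":0,"spin":0},{"gripper":1,"x":5,"y":-26,"z":0,"spin":0},{"gripper":1,"x":0,"y":0,"z":0,"spin":0}]'

```text
time: 11.25
eef_pos: [0.415, -0.1286, 0.1324]
tcp_rot: [0.076, 0.997, -0.002, 0.002]
contact_force: [0.2, -0.5, -0.2]
opening: 0.004
finger_force: 0.0
```

```bash
sed -i 's/-.1368/-.138/' h.py; python3 -c "
from h import *
rep()"
```

```text
t 11.25 p [ 0.415  -0.1286  0.1324] tooly deg 81.3 tilt [-0.005 -0.004 -1.   ] F [ 0.2 -0.5 -0.2] op 0.004 q [-0.53 -0.13  2.24 -0.    1.03 -1.95]
L -56.1 -247.8
M -55.8 -123.8
R -55.6 1.3
```

Call:
step_arm --commands '[{"gripper":1,"x":0,"y":0,"z":20,"spin":0},{"gripper":1,"x":0,"y":0,"z":20,"spin":0},{"gripper":1,"x":0,"y":0,"z":6,"spin":0},{"gripper":1,"x":0,"y":0,"z":0,"spin":0},{"gripper":1,"x":-4,"y":6,"z":0,"spin":0},{"gripper":1,"x":-4,"y":6,"z":0,"spin":0},{"gripper":1,"x":-5,"y":5,"z":0,"spin":0},{"gripper":1,"x":-5,"y":5,"z":0,"spin":0},{"gripper":1,"x":-4,"y":3,"z":0,"spin":0},{"gripper":1,"x":-5,"y":3,"z":0,"spin":0}]'

```text
time: 12.25
eef_pos: [0.4454, -0.1014, 0.0854]
tcp_rot: [0.073, 0.997, -0.0, -0.0]
contact_force: [-3.3, -3.5, 0.5]
opening: -0.002
finger_force: 1.8
```

```bash
python3 -c "
from h import *
rep()"
```

```text
t 12.25 p [ 0.4454 -0.1014  0.0854] tooly deg 81.6 tilt [ 0.001 -0.    -1.   ] F [-3.3 -3.5  0.5] op -0.002 q [-0.45  0.01  2.22 -0.    0.92 -1.87]
L -29.9 -216.5
M -29.6 -92.5
R -29.4 32.7
```

Call:
step_arm --commands '[{"gripper":1,"x":-4,"y":2,"z":0,"spin":0},{"gripper":1,"x":-4,"y":1,"z":0,"spin":0},{"gripper":1,"x":-1,"y":0,"z":0,"spin":0},{"gripper":1,"x":-1,"y":0,"z":0,"spin":0},{"gripper":1,"x":-1,"y":0,"z":0,"spin":0},{"gripper":1,"x":-1,"y":0,"z":0,"spin":0},{"gripper":1,"x":-1,"y":0,"z":0,"spin":0},{"gripper":1,"x":0,"y":0,"z":0,"spin":0},{"gripper":1,"x":0,"y":0,"z":0,"spin":0},{"gripper":1,"x":0,"y":0,"z":0,"spin":0}]'

```text
time: 13.25
eef_pos: [0.4575, -0.0997, 0.0849]
tcp_rot: [0.074, 0.997, 0.001, -0.002]
contact_force: [-5.9, 3.9, 3.9]
opening: 0.002
finger_force: 3.1
```

```bash
python3 -c "
from h import *
rep()"
```

```text
t 13.25 p [ 0.4575 -0.0997  0.0849] tooly deg 81.5 tilt [ 0.003  0.002 -1.   ] F [-5.9  3.9  3.9] op 0.002 q [-0.43  0.03  2.19  0.    0.92 -1.86]
L -18.3 -213.0
M -17.9 -89.1
R -17.8 36.1
```

Call:
step_arm --commands '[{"gripper":1,"x":-1,"y":0,"z":0,"spin":0},{"gripper":1,"x":-1,"y":0,"z":0,"spin":0},{"gripper":1,"x":0,"y":0,"z":0,"spin":0},{"gripper":1,"x":0,"y":0,"z":0,"spin":0},{"gripper":1,"x":0,"y":0,"z":0,"spin":0},{"gripper":1,"x":0,"y":0,"z":0,"spin":0},{"gripper":1,"x":0,"y":0,"z":0,"spin":0},{"gripper":1,"x":0,"y":0,"z":0,"spin":0},{"gripper":1,"x":0,"y":0,"z":0,"spin":0},{"gripper":1,"x":0,"y":0,"z":0,"spin":0}]'

```text
time: 14.25
eef_pos: [0.4577, -0.0997, 0.0848]
tcp_rot: [0.073, 0.997, 0.001, -0.004]
contact_force: [-11.5, 4.8, 8.9]
opening: -0.008
finger_force: 6.1
```

Call:
step_arm --commands '[{"gripper":1,"x":12,"y":0,"z":0,"spin":0},{"gripper":1,"x":0,"y":0,"z":-20,"spin":0},{"gripper":1,"x":0,"y":0,"z":-30,"spin":0},{"gripper":1,"x":0,"y":0,"z":-30,"spin":0},{"gripper":1,"x":0,"y":0,"z":-30,"spin":0},{"gripper":1,"x":0,"y":0,"z":-30,"spin":0},{"gripper":1,"x":0,"y":10,"z":-20,"spin":0},{"gripper":1,"x":0,"y":20,"z":0,"spin":0},{"gripper":1,"x":0,"y":0,"z":0,"spin":0},{"gripper":1,"x":0,"y":0,"z":0,"spin":0}]'

```text
time: 15.25
eef_pos: [0.4533, -0.0696, 0.2453]
tcp_rot: [0.073, 0.997, -0.0, 0.001]
contact_force: [0.9, -0.9, 0.7]
opening: 0.003
finger_force: 0.0
```

```bash
python3 wr.py w3 | grep -v '^-\|^0'
```

```text
t 15.25 p [ 0.4533 -0.0696  0.2453] tooly deg 81.6 tilt [-0.002 -0.001 -1.   ] F [ 0.9 -0.9  0.7] op 0.003 q [-0.37 -0.21  2.09 -0.    1.26 -1.8 ]
L -26.8 -183.9
M -26.4 -59.9
R -26.2 65.2
[692.74161967 246.18773496] 798 ((462.1751708984375, 113.20111083984375), (13.57638168334961, 49.82307815551758), 80.6275863647461) 0.08756185063815133
[164.50892857 229.91071429] 63 ((403.244384765625, -195.2305908203125), (23.505083084106445, 4.152116775512695), 3.1861393451690674) 0.09764800165153767
[361.21016692 317.98416161] 659 ((475.8653564453125, -93.76736450195312), (46.187477111816406, 12.468265533447266), 80.8841323852539) 0.08798391132238823
[561.8759827  318.15546384] 636 ((493.9727478027344, 28.990468978881836), (45.65793228149414, 11.923469543457031), 80.72811126708984) 0.08803163728415295
[285.80013736 320.34684066] 91 ((468.8746032714844, -138.48228454589844), (9.178605079650879, 9.239474296569824), 27.099315643310547) 0.09076290034989104
[489.88864943 321.17456897] 87 ((487.47052001953125, -16.166414260864258), (8.615593910217285, 9.071476936340332), 77.69320678710938) 0.09055869727909754
[686.60954301 321.27016129] 93 ((506.8531188964844, 107.14894104003906), (10.23156452178955, 9.761399269104004), 24.488466262817383) 0.09057256607636269
[645.34151786 439.453125  ] 700 ((592.7899780273438, 82.3498764038086), (21.340991973876953, 51.11455535888672), 38.12700653076172) 0.08871704535257471
[681.28311657 474.42196532] 519 ((618.3623657226562, 106.16586303710938), (13.231768608093262, 40.85874938964844), 47.242774963378906) 0.08913634370759366
```

View pics/w3.png

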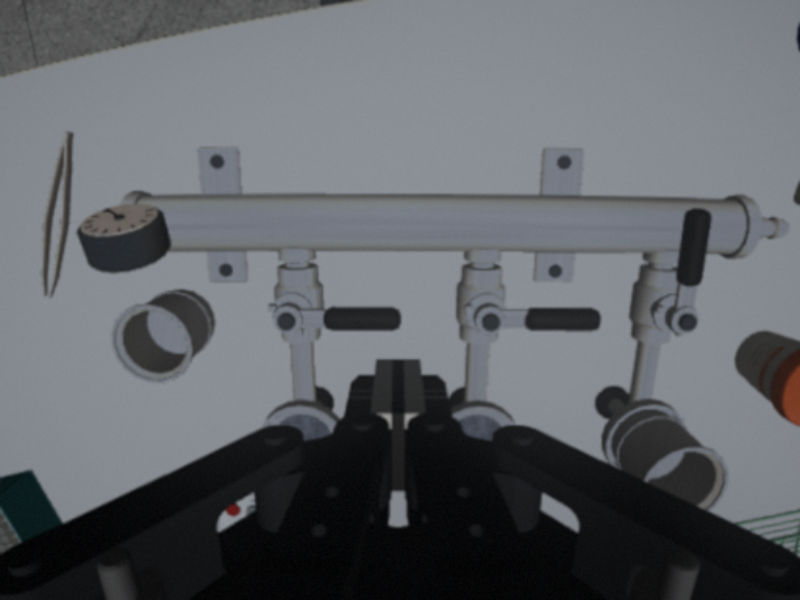

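The wrist picture shows the left lever (692,246) in line with its pipe, and the middle (562,318) and right (361,318) levers straight across it. The measured directions are within about 1° of the stops, the funnel is in its seat at (660,455), and the arm is clear. I hand in.

```bash
python3 -c "
from plant import *
print(sign_off())"
```

```text
the job is handed in; nothing more can be done
None
```

The job is handed in: the funnel station's lever (left) is fully open and both bare stations' levers (middle and right) are shut, each pushed to its stop and measured within about 1° of it. The funnel is still in its seat and nothing else was touched, with about 15 s used on the robot's clock; the hand-in gave back no verdict.

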